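# Open the push-and-turn cap of the thinner can

## Task

Open the child-resistant thinner can: press the red cap down against its spring until its lugs drop clear of the locking teeth, keep it down while you turn it counter-clockwise (seen from above) to the open stop, then lift it off and set it gently, wing up and flat, in the white enamel tray. Press firmly but never so hard that the seal is crushed, don't wrench the cap against its lock or the stop, and leave the loose things on the bench where they lie.

Things in the scene. Friction and masses are not known exactly. Their poses are not given: they have to be found in the camera images.
- can: Blue steel solvent can with a yellow band, 110 mm across (foot ring 132 mm), upright, screwed to the bench; origin at the centre of its underside, z up. A steel collar on its neck holds the cap. The locked cap's two lugs point along the can's +x and -x (up to 4 degrees of play), each between a closed stop and a locking tooth hidden under the collar's tabs.
- collar (a point): On the can's axis, at the height of the collar's top (168 mm). Collar 84 mm across; its two tabs, 8 mm thick, reach from -26 to +38 degrees about the can's +x, and the same about -x. Pressed below the teeth, the cap turns counter-clockwise seen from above (+z); its lugs clear the tabs from 52 degrees and meet the open stops at about 64 degrees. Over 60 N in all between cap and can is wrenching.
- open_dot (a point): White dot on top of one of the two open stops, 34 mm from the can's axis, 83 degrees counter-clockwise from the can's +x; the other is across the axis from it.
- cap: Red plastic cap, about 80 g, on the can at the start; origin at the centre of its flat underside, z up, 155 mm above the can's origin when locked. Deck 48 mm across; on it an upright wing 44 mm long (along the cap's x), 12 mm thick, its top 54.5 mm above the origin. Two lugs at the foot along +x and -x reach 36 mm from the axis (10 mm wide, 5 mm thick).
- cap_deck (a point): Centre of the deck's top face, at the wing's foot, 28 mm above the cap's origin. Fingers pinching the wing can rest their tips on the deck.
- seal: Rubber disc 40 mm across under the cap, sprung up at 1.06 N/mm; origin on the can's axis, 155 mm below its top face. Wear differs: the press needed to pass the teeth is 2.5 to 11.5 mm, unknown, and the rest force 1.5 to 11 N; but always the lugs clear the teeth at 13.7 N on the seal, which meets a hard bottom at 14.8 N, 1 mm lower. Over 26 N crushes it.
- cap_lug (a point): Point on the cap's +x lug, 31 mm from the cap's axis, 2.5 mm above its underside.
- tray: White enamel tray fixed on the bench, 130 x 130 mm, 18 mm high, walls 4 mm; origin at the centre of its underside.
- tray_in (a point): Centre of the tray's inner floor.
- dome: Bystander: domed brass lantern cap, 96 mm across, 78 mm high; origin under its centre.
- mallet: Bystander: pale cedar mallet lying on the bench, 250 mm long, 60 mm high, head 110 mm wide; origin on the bench, 70 mm from the head's middle.
- punch: Bystander: steel chasing punch with a dark grip, 140 mm long, 18 mm thick, lying down; origin on the bench near its middle.
- pane1: Bystander: amber glass pane lying flat, 90 x 110 x 5 mm; origin under its centre.
- pane2: Bystander: second amber glass pane, the same size.
- rivet_tin: Bystander: open steel tin, 100 x 80 x 30 mm; origin under its centre.
- finial: Bystander: turned brass finial, 44 mm across the foot, 60 mm high; origin under its centre.

How it is judged:
On the way, in this order (a step that is already met when the one before it is completed fails the run):
1. the cap has been turned at least 52 degrees counter-clockwise while still down in the collar (y of cap_lug in the frame of can above 0.0244 m and z of cap in the frame of can below 0.1585 m and horizontal distance between cap and can below 0.006 m), for 0.1 s.
2. the cap is lifted clear of the collar (z of cap in the frame of can above 0.185 m), for 0.1 s.
At the end, for the whole second after the job is handed in: The cap lies at rest, wing up and level (within 0.08 rad), flat on the tray's inner floor (underside within 3 mm of it), its centre within 40 mm of the tray's centre, and is released (horizontal distance between cap and tray_in below 0.04 m and z of cap in the frame of tray_in below 0.003 m and angle between cap's own z axis and vertical below 0.08 rad and linear speed of cap below 0.02 m/s and angular speed of cap below 0.1 rad/s); the robot touches nothing.
It fails at once if the seal is crushed (over 26 N between cap and seal) (contact force between cap and seal above 26 N).
It fails at once if the cap is wrenched in its lock (over 60 N in all between cap and can) (contact force between cap and can above 60 N).
It fails at once if the cap is dropped (falls from more than about 2 cm, reaching 0.6 m/s out of the fingers) or slammed into the tray (over 90 N) (contact force between cap and tray above 90 N or (linear speed of cap above 0.6 m/s and contact force between the fingers and cap below 0.1 N)).
It fails at once if a bystander is moved by more than 15 mm (distance of any of dome, mallet, punch, pane1, pane2, rivet_tin, finial from where it was at the start of the episode above 0.015 m).
It also fails if it takes over 58 s, if anything falls off the work surface, if the arm or the gripper's body presses on something with over 40 N, if the wrist force passes 120 N, or if a joint passes its speed limit or range.

## Robot

A 6-joint arm with a two-finger parallel gripper is mounted at the origin on the work surface. World frame = base frame: x ahead of the robot, y to its left, z up, the work surface at z = 0. Lengths are in m, angles in rad, forces in N, time in s.
With the tool pointing down it reaches from about 0.35 to 0.925 m from the base axis. Payload 6.4 kg.
Tool frame: the origin (TCP) lies midway between the tips of the shut fingers; the grasp point (between the pads) lies 19 mm behind it; z points along the fingers, y is the line along which they close (so a half turn about z gives the same grasp; the last joint's range is limited). The gripper opens to 85 mm and grips with 20 to 120 N. Pads are 22 mm wide; open, the fingers measure 114 mm over their backs; the gripper's body (76 mm by 85 mm) begins 54 mm behind the grasp point. The pads swing forward as they close: fully open they stand 13 mm farther back than shut.
Start: joints at [-1.46, 0.245, 1.558, -0, 1.339, -0.174], TCP at [0.183, -0.624, 0.199] pointing down, gripper open.
Joint ranges: [-3.13, 3.13], [-1.02, 2.26], [0.13, 2.54], [-0.95, 4.09], [0.21, 2.88], [-2.74, 2.74]. Speed limits (rad/s): [2.57, 2.57, 3.14, 3.14, 3.14, 3.14].

## Interface

Orientations are given as [roll, pitch, yaw] about the fixed x, y, z axes, in that order (R = Rz(yaw) Ry(pitch) Rx(roll)).
In Python, from workcell import arm, optics, finder gives the robot as it stands. The module is installed in compiled form; this text tells all that it offers.
- The arm moves only by the tool drive_tool, never from a script. Its argument "series" is a list of rows, each a list of 6 numbers: the shift along the tool's x, y, z in normalised numbers (1 is 0.3 m), then the turn, a rotation vector about the tool's x, y, z in a scale on which 1.0 is pi/2 rad. In form: [[dx, dy, dz, rx, ry, rz], ...]. A call has 1 to 8 rows; each row is the pose to reach, as a shift and turn from the pose commanded when the call began, along the tool's axes at that moment; what a row does not reach only later rows make up. A row lasts 1/12 s, in which the tool goes at most 41.7 mm and 7.16 degrees, less where a joint would pass 70% of its speed; a pose out of reach is approached as far as the arm can. No shift or turn number may pass 1 either way. A call with a gripper value outside its range is refused whole. "fingers" is the finger opening in cm, from 0 to 8.54, set as the call begins (left out, the last holds). The fingers move at their own pace and stop on an object; "squeeze" is the grip in N (left out, the last holds). Time passes only in rows, so rows that repeat a pose let the fingers close. It gives the time, the measured TCP pose, the force, the opening and the grip force at its end, in the units of the state.
- arm.observe(): the state, without advancing time (a new reading comes with each control period).
- optics.grab_frame(name): name is "scene" or "side" or "wrist"; returns (picture, depth): 400x640x3 uint8, red, green, blue; 400x640 float32, m along the optical axis (not along the pixel's ray), 0 where there is no reading.
- optics.camera_params(name): a dict with "fx", "fy", "cx", "cy" (pixels), "extrinsics" (4x4, takes a point from world to camera coordinates). Camera axes: x right, y down, z forward; pixel columns grow to the right and rows downward; lengths in m; the calibration is good to about 2 mm. A picture is of the moment at which its call begins: read the wrist's pose just before it. camera_params takes no time and is no camera call; for the wrist camera it gives the pose at the moment of the call.
- arm.finish_job(): hands the job in; it is judged then, once.
Trained networks look in the newest picture that a camera, given by its name, has taken for a name from the list of things; names that differ only in an ending like _2 or _b are one class to them, and where a whole thing is asked for, a point or a joint stands for the part that bears it (a point fixed in the world has none). Each returns a list of dicts, best first, with "confidence" (0 to 1); they miss things now and then, are a little off and sometimes report something else, mostly with a low value. They report only what shows in the picture. A call takes as long as a camera call.
- finder.look_for(camera, name): "position" ([x, y, z] in m, in world coordinates, good to about 4 mm: the middle of the surface that is visible of it).
- finder.landmark_of(camera, name): "position" ([x, y, z] in m, in world coordinates, good to about 4 mm: a listed point, or the origin of a listed thing).
The state is a dict: "t": time; "q": joint angles; "dq": joint speeds; "tau": joint torques, N m; "tcp_pos": TCP position; "tcp_rot": TCP orientation; "wrist_force": force on the tool from outside, world axes, zero at the start; "torque": the same for the moment, N m; "grip_width": finger opening in m; "finger_force": force on a finger pad.
Only numpy, scipy, OpenCV 4.12 (cv2) and the standard library are available. Lean on these libraries where they do the work, as an engineer would, in place of code of your own. Each camera call takes 0.05 s, during which the arm holds its last target. There are 200 camera calls.

## Working session

There is one attempt and no reset: what is moved stays moved. The work goes in short steps, Python scripts to look and compute and a tool call to move; the robot and the scene stay as the last step left them, time stands still between calls to the robot, and variables do not carry over. Pictures are saved under pics/ and viewed, at most 10 in all, crops included, and the job is handed in when it is done.

Besides the shell and the picture viewer there is one more tool, called after ">>>" as name([rows], argument=value, ...), one row to a line, values as JSON. drive_tool: Moves the arm, as the interface text tells. Its arguments: {"type":"object","properties":{"series":{"type":"array","items":{"type":"array","items":{"type":"number"}}},"fingers":{"type":"number"},"squeeze":{"type":"number"}},"required":["series"]}

```bash
mkdir -p pics
cat > h.py <<'E'
import numpy as np, cv2
from workcell import arm, optics, finder
from scipy.spatial.transform import Rotation as R
def pts(cam,d):
    p=optics.camera_params(cam);T=np.linalg.inv(p['extrinsics'])
    v,u=np.mgrid[:400,:640]
    P=np.stack([(u-p['cx'])/p['fx']*d,(v-p['cy'])/p['fy']*d,d],-1)
    return P@T[:3,:3].T+T[:3,3]
def proj(cam,X):
    p=optics.camera_params(cam);c=p['extrinsics'][:3,:3]@np.array(X)+p['extrinsics'][:3,3]
    return p['fx']*c[0]/c[2]+p['cx'],p['fy']*c[1]/c[2]+p['cy']
E
python3 - <<'E'
from h import *
s=arm.observe();print({k:np.round(v,3).tolist() for k,v in s.items()})
for c in ['scene','side']:
    im,d=optics.grab_frame(c);cv2.imwrite(f'pics/{c}0.png',im[...,::-1]);np.save(c+'0.npy',d)
    for n in ['can','collar','open_dot','cap','cap_deck','cap_lug','tray','tray_in','dome','mallet','punch','pane1','rivet_tin','finial']:
        print(c,n,[(np.round(r['position'],3).tolist(),round(r['confidence'],2)) for r in finder.landmark_of(c,n)[:3]])
print(arm.observe()['t'])
E
```

```text
{'t': 0.0, 'q': [-1.46, 0.246, 1.559, -0.0, 1.339, -0.174], 'dq': [-0.0, -0.001, -0.001, 0.0, 0.0, -0.001], 'tau': [-0.001, -42.952, -32.613, -0.0, 0.005, -0.0], 'tcp_pos': [0.183, -0.623, 0.198], 'tcp_rot': [-3.14, -0.0, 0.285], 'wrist_force': [0.436, -0.082, -0.292], 'torque': [-0.001, 0.027, 0.013], 'finger_force': 0.0, 'grip_width': 0.085}
scene can [([0.464, -0.18, 0.001], 0.7)]
scene collar [([0.466, -0.181, 0.169], 0.86), ([0.465, -0.147, 0.17], 0.73), ([0.522, 0.094, -0.001], 0.3)]
scene open_dot [([0.465, -0.145, 0.172], 0.9), ([0.785, 0.071, -0.001], 0.25)]
scene cap [([0.463, -0.182, 0.157], 0.84)]
scene cap_deck [([0.467, -0.181, 0.183], 0.77)]
scene cap_lug [([0.497, -0.174, 0.158], 0.82)]
scene tray [([0.523, 0.094, 0.001], 0.9), ([0.375, 0.366, 0.003], 0.46)]
scene tray_in [([0.523, 0.098, 0.002], 0.77)]
scene dome [([0.786, 0.072, 0.0], 0.62), ([0.469, -0.18, 0.165], 0.35)]
scene mallet []
scene punch [([0.414, -0.384, -0.003], 0.59), ([0.47, -0.181, 0.169], 0.35)]
scene pane1 [([0.782, -0.216, 0.001], 0.84), ([0.777, -0.08, -0.0], 0.75), ([0.789, 0.19, 0.001], 0.51)]
scene rivet_tin [([0.374, 0.369, 0.003], 0.75)]
scene finial [([0.79, 0.193, 0.002], 0.78)]
side can [([0.467, -0.179, -0.002], 0.76)]
side collar [([0.466, -0.18, 0.169], 0.57)]
side open_dot [([0.466, -0.137, 0.17], 0.66), ([0.466, -0.179, -0.002], 0.65), ([0.467, -0.183, 0.168], 0.32)]
side cap [([0.468, -0.181, 0.152], 0.77)]
side cap_deck [([0.469, -0.18, 0.182], 0.54)]
side cap_lug [([0.499, -0.178, 0.155], 0.55), ([0.465, -0.182, 0.168], 0.49)]
side tray []
side tray_in [([0.521, 0.098, 0.002], 0.63)]
side dome []
side mallet [([0.656, 0.411, -0.006], 0.73)]
side punch [([0.522, 0.097, -0.002], 0.69)]
side pane1 [([0.778, -0.082, -0.002], 0.93), ([0.782, -0.22, -0.004], 0.64), ([0.47, -0.18, 0.178], 0.62)]
side rivet_tin []
side finial [([0.794, 0.2, 0.0], 0.59)]
1.5
```

Run:
```python
from h import *
ims=[]
for c in ['scene','side']:
    d=np.load(c+'0.npy');P=pts(c,d);im=cv2.imread(f'pics/{c}0.png')
    for lo,hi in [(.203,.216),(.178,.19)]:
        m=(np.hypot(P[...,0]-.466,P[...,1]+.18)<.06)&(P[...,2]>lo)&(P[...,2]<hi)&(d>0)
        Q=P[m].astype(np.float32);q=Q[:,:2]
        print(c,lo,len(q),np.median(Q[:,2]),q.mean(0), cv2.minAreaRect((q*1000)) if len(q)>3 else '')
        if lo>.2 and len(q)>3: w,V=np.linalg.eigh(np.cov(q.T));print('axis',np.degrees(np.arctan2(V[1,1],V[0,1])),np.sqrt(w))
    u,v=map(int,proj(c,[.466,-.18,.18]));print(u,v)
    cr=im[max(0,v-45):v+45,max(0,u-60):u+60];ims.append(cv2.resize(cr,(400,300)))
a=cv2.resize(cv2.imread('pics/scene0.png'),(400,250));b=cv2.resize(cv2.imread('pics/side0.png'),(400,250))
cv2.imwrite('pics/m0.png',np.vstack([np.hstack([a,b]),np.hstack(ims)]))
```

```text
scene 0.203 67 0.21003841 [ 0.47209615 -0.18071368] ((468.3485107421875, -180.71507263183594), (48.416751861572266, 11.852740287780762), 7.044722557067871)
axis -171.96476230136338 [0.00360389 0.0139623 ]
scene 0.178 151 0.18341373 [ 0.47363108 -0.17972866] ((469.9608154296875, -180.53749084472656), (43.9666862487793, 44.67242431640625), 9.70942497253418)
258 145
side 0.203 53 0.20873219 [ 0.46597156 -0.17672393] ((465.5357971191406, -178.71348571777344), (17.503681182861328, 43.76790237426758), 89.66277313232422)
axis -172.7257942281995 [0.00436822 0.01328275]
side 0.178 68 0.18308082 [ 0.46354795 -0.16879298] ((460.9664306640625, -170.4645538330078), (44.76243591308594, 30.67557144165039), 32.77128219604492)
371 180
```

View pics/m0.png

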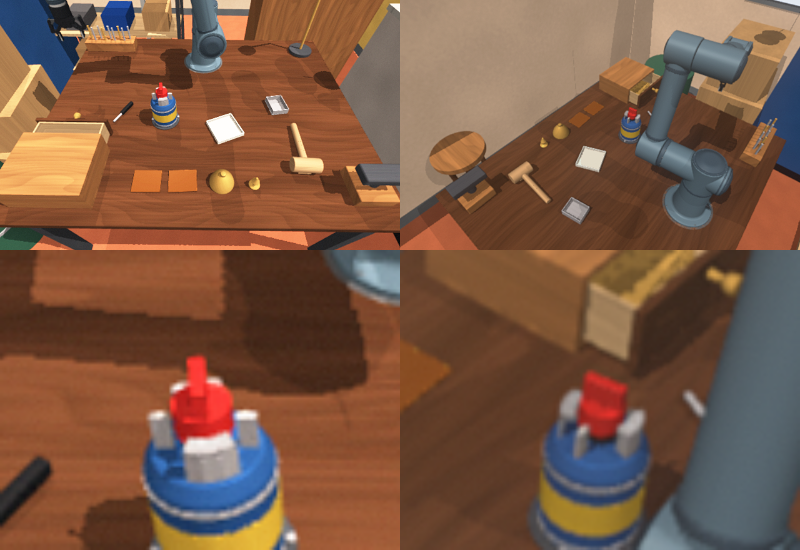

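The manual's scale: shifts go in shares of 0.3 m and turns go in shares of pi/2 rad. Converting my numbers, 25 cm / 30 = 0.8333, 22 cm / 30 = 0.7333, 0.155 rad / 1.5708 = 0.0987.

>>> drive_tool([
  [0.1333,-0.1167,-0.0667,0,0,0.0191],
  [0.2333,-0.2,-0.1333,0,0,0.0382],
  [0.3333,-0.29,-0.2,0,0,0.0573],
  [0.4333,-0.3767,-0.2667,0,0,0.0764],
  [0.5333,-0.4667,-0.3333,0,0,0.0987],
  [0.6333,-0.5533,-0.3333,0,0,0.0987],
  [0.7333,-0.64,-0.3333,0,0,0.0987],
  [0.8333,-0.7267,-0.3333,0,0,0.0987],
], fingers=5)

```text
t: 2.17
tcp_pos: [0.352, -0.359, 0.3004]
tcp_rot: [3.139, -0.001, 0.129]
wrist_force: [0.3, -0.3, -1.0]
grip_width: 0.05
finger_force: 0.0
```

To row units: -16.3 cm / 30 = -0.5433, -15 cm / 30 = -0.5.

>>> drive_tool([
  [0.0833,-0.1,0,0,0,0],
  [0.1667,-0.2,0,0,0,0],
  [0.25,-0.3,0,0,0,0],
  [0.3333,-0.4,0,0,0,0],
  [0.4167,-0.5,0,0,0,0],
  [0.4567,-0.5433,0,0,0,0],
  [0.4567,-0.5433,0,0,0,0],
])

```text
t: 2.75
tcp_pos: [0.4672, -0.178, 0.2992]
tcp_rot: [-3.141, -0.001, 0.135]
wrist_force: [0.5, -0.6, 0.8]
grip_width: 0.0502
finger_force: 0.0
```

Run:
```python
from h import *
s=arm.observe();print(s['tcp_pos'],s['tcp_rot'],s['wrist_force'])
c='wrist';im,d=optics.grab_frame(c);P=pts(c,d);np.save('w1.npy',P)
for n in ['cap_deck','cap','collar','open_dot','cap_lug']:
    print(n,[(np.round(r['position'],3).tolist(),round(r['confidence'],2)) for r in finder.landmark_of(c,n)[:2]])
for lo,hi in [(.203,.216),(.178,.19)]:
    m=(np.hypot(P[...,0]-.466,P[...,1]+.18)<.06)&(P[...,2]>lo)&(P[...,2]<hi)&(d>0)
    Q=P[m].astype(np.float32);q=Q[:,:2]
    if len(q)<4: continue
    w,V=np.linalg.eigh(np.cov(q.T))
    print(lo,len(q),np.median(Q[:,2]),q.mean(0),cv2.minAreaRect(q*1000),np.degrees(np.arctan2(V[1,1],V[0,1])))
cv2.imwrite('pics/w1.png',im[...,::-1])
```

```text
[ 0.46721977 -0.17796066  0.29916644] [-3.14124259e+00 -8.20313260e-04  1.34961011e-01] [ 0.54884929 -0.62547716  0.77527144]
cap_deck [([0.462, -0.184, 0.183], 0.77)]
cap [([0.467, -0.176, 0.15], 0.79)]
collar []
open_dot [([0.467, -0.148, 0.169], 0.9)]
cap_lug [([0.498, -0.177, 0.158], 0.63)]
0.203 534 0.20878094 [ 0.46616966 -0.18106447] ((465.59796142578125, -181.166015625), (43.88191223144531, 10.755829811096191), 7.625439167022705) -172.33976512616604
0.178 1082 0.18235978 [ 0.4669956  -0.18091922] ((466.42584228515625, -181.15895080566406), (45.16940689086914, 47.26322555541992), 8.400550842285156) 98.54938418000836
```

View pics/w1.png

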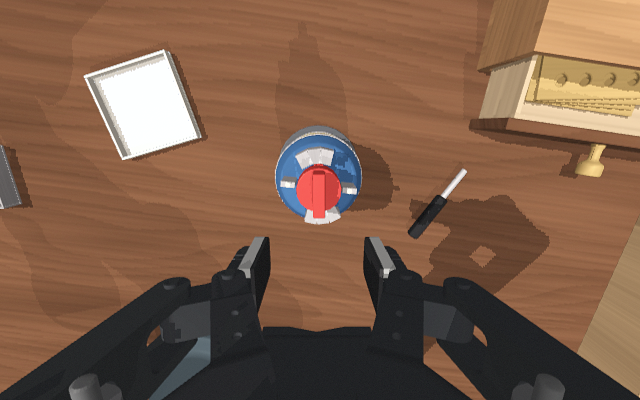

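To row units: 11 cm / 30 = 0.3667, 10.5 cm / 30 = 0.35.

>>> drive_tool([
  [0,0.01,0.1,0,0,0],
  [0,0.01,0.2,0,0,0],
  [0,0.01,0.2667,0,0,0],
  [0,0.01,0.3167,0,0,0],
  [0,0.01,0.35,0,0,0],
  [0,0.01,0.3667,0,0,0],
  [0,0.01,0.3667,0,0,0],
], fingers=3, squeeze=20)

```text
t: 3.63
tcp_pos: [0.4656, -0.1841, 0.1882]
tcp_rot: [-3.141, 0.001, 0.129]
wrist_force: [-0.7, 0.4, 0.6]
grip_width: 0.0296
finger_force: 0.0
```

Run:
```python
from h import *
s=arm.observe();print(s['tcp_pos'],s['tcp_rot'],s['wrist_force'])
c='wrist';im,d=optics.grab_frame(c);P=pts(c,d)
for lo,hi in [(.203,.216),(.178,.19)]:
    m=(np.hypot(P[...,0]-.466,P[...,1]+.18)<.03)&(P[...,2]>lo)&(P[...,2]<hi)&(d>0)&(im[...,0]>2*im[...,1].astype(int))
    Q=P[m].astype(np.float32);q=Q[:,:2]
    if len(q)<4: continue
    print(lo,len(q),np.median(Q[:,2]),q.mean(0),cv2.minAreaRect(q*1000))
cv2.imwrite('pics/w2.png',im[...,::-1])
```

```text
[ 0.46564327 -0.18414474  0.18816136] [-3.14056923e+00  1.17533858e-03  1.28728954e-01] [-0.74546039  0.36550456  0.6105062 ]
0.203 1458 0.20995238 [ 0.46906167 -0.17931525] ((467.27191162109375, -179.50877380371094), (43.88953399658203, 11.811833381652832), 8.322346687316895)
0.178 2405 0.18348056 [ 0.47029063 -0.1803531 ] ((468.47674560546875, -179.50636291503906), (45.04444885253906, 46.75422668457031), 5.2956862449646)
```

View pics/w2.png

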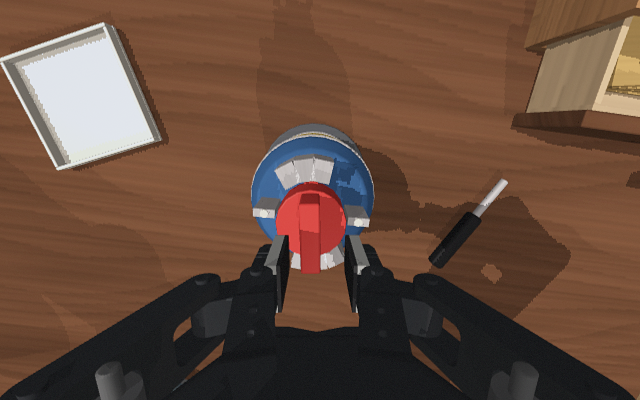

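To row units: -0.35 cm / 30 = -0.0117, 0.1 cm / 30 = 0.0033.

>>> drive_tool([
  [0.0033,-0.0117,0,0,0,0],
  [0.0033,-0.0117,0,0,0,0],
  [0.0033,-0.0117,0,0,0,0],
])

```text
t: 3.93
tcp_pos: [0.4674, -0.1804, 0.1901]
tcp_rot: [3.14, -0.001, 0.13]
wrist_force: [0.4, -0.4, 0.0]
grip_width: 0.0301
finger_force: 0.0
```

Run:
```python
from h import *
for i in range(3):
    s=arm.observe();print(s['tcp_pos'],s['tcp_rot'],s['wrist_force'])
    im,d=optics.grab_frame('wrist')
cv2.imwrite('pics/w3.png',cv2.resize(im[150:320,220:410,::-1],(760,560),interpolation=0))
```

```text
[ 0.46735381 -0.18044989  0.19008039] [ 3.14025828e+00 -1.49976456e-03  1.30157702e-01] [ 0.37541145 -0.36878535  0.03164854]
[ 0.46725172 -0.18042826  0.18984925] [ 3.14048769e+00 -1.23028089e-03  1.30085282e-01] [0.37184193 0.14289385 0.3939958 ]
[ 0.46712537 -0.18040756  0.18965746] [ 3.14070733e+00 -9.37162322e-04  1.30062985e-01] [-0.85892717  0.89694994  0.41217118]
```

View pics/w3.png

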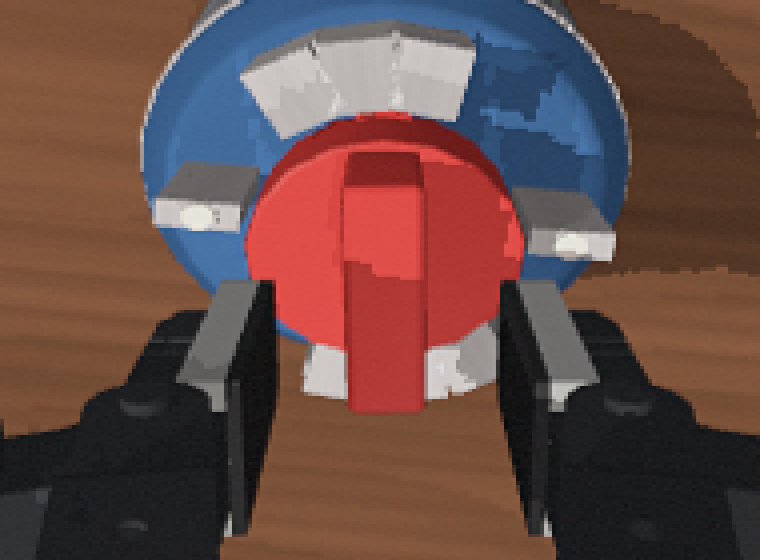

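>>> drive_tool([
  [0,0,0,0,0,0],
  [0,0,0,0,0,0],
  [0,0,0,0,0,0],
  [0,0,0,0,0,0],
  [0,0,0,0,0,0],
  [0,0,0,0,0,0],
], fingers=0.8, squeeze=25)

```text
t: 4.58
tcp_pos: [0.4668, -0.1803, 0.1889]
tcp_rot: [-3.141, 0.0, 0.13]
wrist_force: [-0.7, 0.2, 0.2]
grip_width: 0.008
finger_force: 0.0
```

Run:
```python
from h import *
im,d=optics.grab_frame('wrist')
cv2.imwrite('pics/w4.png',cv2.resize(im[130:330,200:430,::-1],(690,600),interpolation=0))
for X in ([.467,-.18,.19],[.467,-.18,.2095],[.489,-.177,.2095],[.445,-.183,.2095]): print(np.array(proj('wrist',X)), (np.array(proj('wrist',X))-[200,130])*3)
P=pts('wrist',d);m=(np.abs(P[...,0]-.467)<.05)&(np.abs(P[...,1]+.18)<.05)&(P[...,2]>.2)&(d>0)
print(arm.observe()['tcp_pos'])
```

```text
[316.97774957 229.72040974] [350.93324871 299.16122921]
[317.05187311 241.80208897] [351.15561932 335.40626691]
[316.83821341 205.05677362] [350.51464023 225.17032087]
[317.25094695 276.0389207 ] [351.75284084 438.11676209]
[ 0.46677405 -0.18029996  0.18895256]
```

View pics/w4.png

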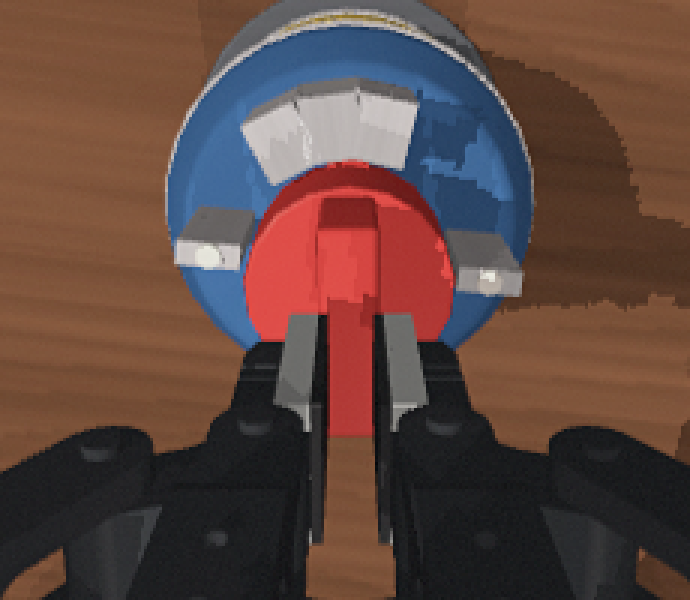

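Run:
```python
from h import *
im,d=optics.grab_frame('wrist');P=pts('wrist',d)
for cu,cv in [(300,330),(300,360),(290,395),(400,330),(400,360),(412,395),(350,280),(350,330),(350,400),(347,250),(350,420),(420,300)]:
    u=200+cu//3;v=130+cv//3;print((cu,cv),im[v,u],d[v,u].round(4),P[v,u].round(4))
print(arm.observe())
```

```text
(300, 330) [109 109 108] 0.1403 [ 0.4767 -0.1702  0.2325]
(300, 360) [109 108 107] 0.1306 [ 0.4762 -0.1708  0.2427]
(290, 395) [94 93 93] 0.119 [ 0.4766 -0.1698  0.2546]
(400, 330) [109 108 107] 0.1408 [ 0.4786 -0.1864  0.232 ]
(400, 360) [108 108 106] 0.1314 [ 0.4778 -0.1859  0.2419]
(412, 395) [108 108 106] 0.119 [ 0.4788 -0.1867  0.2546]
(350, 280) [223  79  73] 0.1636 [ 0.478  -0.178   0.2083]
(350, 330) [176  56  52] 0.165 [ 0.468  -0.1792  0.2095]
(350, 400) [178  59  55] 0.1701 [ 0.4529 -0.1812  0.2084]
(347, 250) [223  79  75] 0.1612 [ 0.4841 -0.1766  0.209 ]
(350, 420) [178  58  54] 0.1702 [ 0.4489 -0.1817  0.2094]
(420, 300) [175  54  51] 0.1921 [ 0.466  -0.1958  0.1826]
{'t': 4.6833, 'q': array([-5.95578631e-01, -1.02047493e-01,  1.94392019e+00,  6.90473673e-06,
        1.29978535e+00,  8.45408769e-01]), 'dq': array([-3.09481116e-06,  1.71114378e-03,  1.53567738e-03, -2.32807798e-05,
       -1.03023139e-03, -9.36732260e-04]), 'tau': array([-3.08149865e-04, -2.78337997e+01, -3.21553624e+01,  6.55642248e-05,
        4.73994987e-04, -7.19054469e-06]), 'tcp_pos': array([ 0.46674828, -0.1802777 ,  0.18892666]), 'tcp_rot': array([-3.14154429e+00,  4.45156636e-05,  1.29807080e-01]), 'wrist_force': array([0.21558211, 0.06933064, 0.87032502]), 'torque': array([ 0.04743617, -0.02268849, -0.03439986]), 'finger_force': 0.0, 'grip_width': 0.007874022714700233}
```

Run:
```python
from h import *
o=[]
for c in ['scene','side']:
    im,d=optics.grab_frame(c);u,v=map(int,proj(c,[.467,-.18,.2095]))
    print(c,u,v,[np.round(proj(c,[.467,-.18,z])) for z in (.189,.228)])
    P=pts(c,d);m=(np.hypot(P[...,0]-.467,P[...,1]+.18)<.03)&(d>0)&(im.max(-1)<150)&(np.ptp(im.astype(int),axis=-1)<30)&(P[...,2]>.17)
    print(np.sort(P[m][:,2])[:12].round(3))
    o.append(cv2.resize(im[max(0,v-40):v+40,u-50:u+50,::-1],(400,320),interpolation=0))
cv2.imwrite('pics/s5.png',np.hstack(o))
```

```text
scene 256 137 [array([258., 144.]), array([256., 132.])]
[0.173 0.225 0.228 0.229 0.23  0.231 0.233 0.233 0.233 0.233 0.233 0.234]
side 372 173 [array([372., 178.]), array([373., 170.])]
[0.171 0.222 0.224 0.225 0.227 0.228 0.23  0.23  0.23  0.231 0.231 0.231]
```

View pics/s5.png

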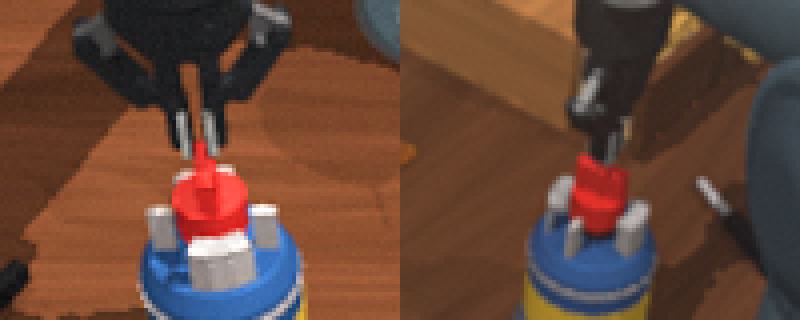

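To row units: 3.3 cm / 30 = 0.11, 2.8 cm / 30 = 0.0933.

>>> drive_tool([
  [0,0,0,0,0,0],
  [0,0,0,0,0,0],
  [0,0,0,0,0,0],
  [0,0,0.0333,0,0,0],
  [0,0,0.0667,0,0,0],
  [0,0,0.0933,0,0,0],
  [0,0,0.11,0,0,0],
  [0,0,0.11,0,0,0],
], fingers=2.6)

```text
t: 5.45
tcp_pos: [0.4656, -0.1796, 0.1537]
tcp_rot: [-3.139, 0.003, 0.13]
wrist_force: [1.2, -0.7, -1.3]
grip_width: 0.0262
finger_force: 0.0
```

Run:
```python
from h import *
s=arm.observe();print(s['tcp_pos'],s['tcp_rot'],s['wrist_force'],s['grip_width'])
for c in ['scene','side','wrist']:
    im,d=optics.grab_frame(c)
    P=pts(c,d);m=(np.hypot(P[...,0]-.467,P[...,1]+.18)<.035)&(d>0)&(im.max(-1)<150)&(np.ptp(im.astype(int),axis=-1)<25)&(P[...,2]>.174)
    print(np.sort(P[m][:,2])[:14].round(3))
cv2.imwrite('pics/w6.png',cv2.resize(im[130:330,200:430,::-1],(690,600),interpolation=0))
```

```text
[ 0.46562495 -0.17955809  0.15372131] [-3.13907825e+00  2.88712912e-03  1.29771880e-01] [ 1.22550819 -0.67501418 -1.29855015] 0.026198238722601342
[0.191 0.191 0.192 0.193 0.193 0.197 0.197 0.199 0.199 0.199 0.201 0.201
 0.202 0.202]
[0.175 0.188 0.188 0.193 0.195 0.196 0.196 0.197 0.198 0.2   0.201 0.202
 0.202 0.203]
[0.183 0.188 0.188 0.189 0.189 0.189 0.19  0.19  0.19  0.19  0.19  0.19
 0.19  0.191]
```

View pics/w6.png

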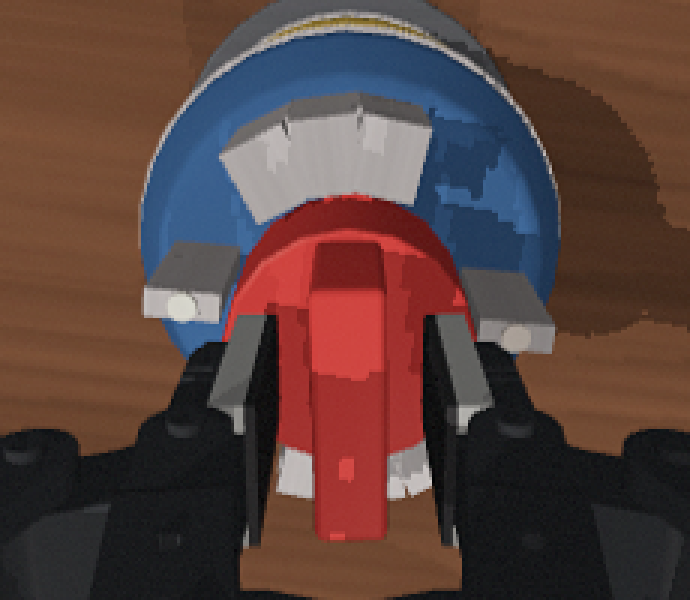

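To row units: 0.2 cm / 30 = 0.0067, -0.05 cm / 30 = -0.0017, -0.005 rad / 1.5708 = -0.0032.

>>> drive_tool([
  [0.0017,-0.0017,0.0067,0,0,-0.0032],
  [0.0017,-0.0017,0.0067,0,0,-0.0032],
  [0.0017,-0.0017,0.0067,0,0,-0.0032],
  [0.0017,-0.0017,0.0067,0,0,-0.0032],
  [0.0017,-0.0017,0.0067,0,0,-0.0032],
], fingers=0.6, squeeze=30)

```text
t: 6.02
tcp_pos: [0.4676, -0.1799, 0.1544]
tcp_rot: [3.141, -0.001, 0.135]
wrist_force: [1.1, 0.8, 2.0]
grip_width: 0.0112
finger_force: 32.2
```

To row units: 0.2 cm / 30 = 0.0067, 0.15 cm / 30 = 0.005.

>>> drive_tool([
  [0,0,0.0017,0,0,0],
  [0,0,0.0033,0,0,0],
  [0,0,0.005,0,0,0],
  [0,0,0.0067,0,0,0],
  [0,0,0.0067,0,0,0],
  [0,0,0.0067,0,0,0],
], squeeze=50)

```text
t: 6.52
tcp_pos: [0.4677, -0.1799, 0.1535]
tcp_rot: [3.141, -0.001, 0.135]
wrist_force: [-1.6, 2.2, 8.0]
grip_width: 0.0107
finger_force: 55.2
```

>>> drive_tool([
  [0,0,0.0017,0,0,0],
  [0,0,0.0033,0,0,0],
  [0,0,0.005,0,0,0],
  [0,0,0.0067,0,0,0],
  [0,0,0.0067,0,0,0],
  [0,0,0.0067,0,0,0],
])

```text
t: 7.02
tcp_pos: [0.4678, -0.1799, 0.1518]
tcp_rot: [3.141, -0.001, 0.135]
wrist_force: [-2.7, 2.1, 9.7]
grip_width: 0.011
finger_force: 55.5
```

```bash
cat > f.py <<'E'
from h import *
F=[];T=[]
for i in range(5):
    optics.grab_frame('side');s=arm.observe();F.append(np.r_[s['wrist_force'],s['torque']]);T.append(np.r_[s['tcp_pos'],s['tcp_rot'][2]])
print(np.mean(F,0).round(2),np.std(F,0).round(2),np.mean(T,0).round(4))
E
python3 f.py
```

```text
[-2.48  2.56 10.44  0.51  0.39  0.11] [0.35 0.33 0.4  0.02 0.04 0.03] [ 0.4678 -0.1799  0.1519  0.135 ]
```

>>> drive_tool([
  [0,0,0.0027,0,0,0],
  [0,0,0.0053,0,0,0],
  [0,0,0.008,0,0,0],
  [0,0,0.0107,0,0,0],
  [0,0,0.012,0,0,0],
  [0,0,0.012,0,0,0],
])

```text
t: 7.77
tcp_pos: [0.4678, -0.18, 0.1488]
tcp_rot: [3.141, -0.001, 0.135]
wrist_force: [-3.4, 2.8, 13.6]
grip_width: 0.0109
finger_force: 55.9
```

```bash
python3 f.py
```

```text
[-3.92  3.57 13.41  0.62  0.68  0.14] [0.51 0.46 0.45 0.01 0.04 0.03] [ 0.4679 -0.18    0.1489  0.135 ]
```

To row units: 0.15 cm / 30 = 0.005, 0.1 cm / 30 = 0.0033.

>>> drive_tool([
  [0,0,0.0017,0,0,0],
  [0,0,0.0033,0,0,0],
  [0,0,0.005,0,0,0],
  [0,0,0.005,0,0,0],
  [0,0,0.005,0,0,0],
])

```text
t: 8.43
tcp_pos: [0.4679, -0.18, 0.1479]
tcp_rot: [3.141, -0.001, 0.135]
wrist_force: [-5.8, 4.2, 16.7]
grip_width: 0.0109
finger_force: 56.4
```

```bash
python3 f.py
```

```text
[-5.21  4.21 16.13  0.76  0.9   0.11] [0.37 0.35 0.42 0.04 0.02 0.02] [ 0.4679 -0.18    0.1479  0.1351]
```

To row units: -0.1 cm / 30 = -0.0033, -0.05 cm / 30 = -0.0017.

>>> drive_tool([
  [-0.0017,-0.001,0.0007,0,0,0],
  [-0.0033,-0.002,0.0017,0,0,0],
  [-0.0033,-0.002,0.0017,0,0,0],
])

```text
t: 8.93
tcp_pos: [0.4679, -0.18, 0.1479]
tcp_rot: [3.139, -0.004, 0.135]
wrist_force: [-2.5, 2.5, 15.2]
grip_width: 0.011
finger_force: 56.2
```

```bash
python3 f.py
```

```text
[-1.85  3.26 15.67  0.66  0.44  0.13] [0.46 0.37 0.5  0.01 0.02 0.03] [ 0.4679 -0.18    0.1479  0.135 ]
```

To row units: -0.04 cm / 30 = -0.0013, 0.03 cm / 30 = 0.001, -0.06 rad / 1.5708 = -0.0382.

>>> drive_tool([
  [0,-0.0013,0.001,0,0,-0.0191],
  [0,-0.0013,0.001,0,0,-0.0382],
  [0,-0.0013,0.001,0,0,-0.0637],
  [0,-0.0013,0.001,0,0,-0.0891],
  [0,-0.0013,0.001,0,0,-0.0891],
])

```text
t: 9.6
tcp_pos: [0.4683, -0.1802, 0.1479]
tcp_rot: [3.137, -0.004, 0.276]
wrist_force: [0.2, 1.0, 14.4]
grip_width: 0.0108
finger_force: 56.2
```

```bash
python3 f.py
```

```text
[-0.47  1.67 15.37  0.39  0.24  0.08] [0.48 0.13 0.45 0.03 0.02 0.04] [ 0.4683 -0.1802  0.1479  0.2748]
```

To row units: 0.02 cm / 30 = 0.0007, -0.43 rad / 1.5708 = -0.2737.

>>> drive_tool([
  [0,0,0.0007,0,0,-0.0382],
  [0,0,0.0007,0,0,-0.0764],
  [0,0,0.0007,0,0,-0.1146],
  [0,0,0.0007,0,0,-0.1592],
  [0,0,0.0007,0,0,-0.2037],
  [0,0,0.0007,0,0,-0.2419],
  [0,0,0.0007,0,0,-0.2737],
  [0,0,0.0007,0,0,-0.2737],
])

```text
t: 10.52
tcp_pos: [0.4686, -0.1804, 0.1479]
tcp_rot: [3.135, -0.002, 0.706]
wrist_force: [0.7, 1.5, 15.2]
grip_width: 0.011
finger_force: 56.2
```

```bash
python3 f.py
```

```text
[ 0.73  0.94 15.64  0.36  0.11  0.06] [0.42 0.81 0.57 0.03 0.02 0.03] [ 0.4686 -0.1804  0.1479  0.7047]
```

To row units: 0.01 cm / 30 = 0.0003, -0.06 rad / 1.5708 = -0.0382.

>>> drive_tool([
  [0,0,0.0003,0,0,-0.0382],
  [0,0,0.0003,0,0,-0.0764],
  [0,0,0.0003,0,0,-0.1146],
  [0,0,0.0003,0,0,-0.1592],
  [0,0,0.0003,0,0,-0.2037],
  [0,0,0.0003,0,0,-0.2419],
  [0,0,0.0003,0,0,-0.2737],
  [0,0,0.0003,0,0,-0.2737],
])

```text
t: 11.43
tcp_pos: [0.4687, -0.1803, 0.1479]
tcp_rot: [3.135, 0.0, 1.136]
wrist_force: [0.8, 2.1, 15.6]
grip_width: 0.0112
finger_force: 56.3
```

```bash
python3 f.py
```

```text
[ 0.48  1.61 15.8   0.38  0.1   0.1 ] [0.45 0.39 0.34 0.04 0.03 0.03] [ 0.4687 -0.1803  0.1479  1.1348]
```

To row units: -0.05 rad / 1.5708 = -0.0318.

>>> drive_tool([
  [0,0,0,0,0,-0.0127],
  [0,0,0,0,0,-0.0255],
  [0,0,0,0,0,-0.0318],
  [0,0,0,0,0,-0.0318],
])

```text
t: 12.02
tcp_pos: [0.4687, -0.1803, 0.1479]
tcp_rot: [3.135, 0.001, 1.185]
wrist_force: [-0.2, 2.0, 14.8]
grip_width: 0.0106
finger_force: 56.2
```

```bash
python3 f.py
```

```text
[ 0.91  1.43 15.57  0.42  0.11 -0.05] [0.3  0.46 0.75 0.03 0.01 0.02] [ 0.4687 -0.1803  0.1479  1.1843]
```

To row units: -1.3 cm / 30 = -0.0433, -1.1 cm / 30 = -0.0367.

>>> drive_tool([
  [0,0,-0.005,0,0,0],
  [0,0,-0.01,0,0,0],
  [0,0,-0.0167,0,0,0],
  [0,0,-0.0233,0,0,0],
  [0,0,-0.03,0,0,0],
  [0,0,-0.0367,0,0,0],
  [0,0,-0.0433,0,0,0],
  [0,0,-0.0433,0,0,0],
])

```text
t: 12.93
tcp_pos: [0.4668, -0.1795, 0.1577]
tcp_rot: [3.139, 0.001, 1.185]
wrist_force: [2.6, -2.0, 3.6]
grip_width: 0.0109
finger_force: 54.5
```

To row units: -4.5 cm / 30 = -0.15, -3.5 cm / 30 = -0.1167.

>>> drive_tool([
  [0,0,-0.01,0,0,0],
  [0,0,-0.0233,0,0,0],
  [0,0,-0.04,0,0,0],
  [0,0,-0.06,0,0,0],
  [0,0,-0.0833,0,0,0],
  [0,0,-0.1167,0,0,0],
  [0,0,-0.15,0,0,0],
  [0,0,-0.15,0,0,0],
])

```text
t: 13.6
tcp_pos: [0.4674, -0.1797, 0.2048]
tcp_rot: [3.137, 0.001, 1.185]
wrist_force: [-0.1, 0.8, -0.5]
grip_width: 0.0109
finger_force: 53.9
```

Run:
```python
from h import *
s=arm.observe();print(s['tcp_pos'],s['tcp_rot'],s['wrist_force'],s['t'])
for c in ['scene','side','wrist']:
    im,d=optics.grab_frame(c);P=pts(c,d)
    m=(np.hypot(P[...,0]-.467,P[...,1]+.18)<.04)&(d>0)&(P[...,2]>.17)&(im[...,0]>2*im[...,1].astype(int))
    print(c,np.percentile(P[m][:,2],[0,2,50,98,100]).round(3), P[m].mean(0).round(3))
    print([(np.round(r['position'],3).tolist(),round(r['confidence'],2)) for n in ('cap','tray_in') for r in finder.landmark_of(c,n)[:1]])
    if c!='wrist':
        m=(np.abs(P[...,0]-.522)<.09)&(np.abs(P[...,1]-.096)<.09)&(P[...,2]>-.01)&(P[...,2]<.025)&(im.min(-1)>150)
        q=P[m][:,:2].astype(np.float32);print('tray',cv2.minAreaRect(q*1000))
u,v=319,230
cv2.imwrite('pics/w7.png',cv2.resize(im[130:330,200:430,::-1],(690,600),interpolation=0))
```

```text
[ 0.46737473 -0.17970542  0.20482934] [3.13693520e+00 9.75023081e-04 1.18486624e+00] [-0.10275377  0.83822805 -0.52521614] 13.6
scene [0.205 0.208 0.232 0.262 0.285] [ 0.481 -0.178  0.231]
[([0.525, 0.098, 0.004], 0.6)]
tray ((512.58203125, 100.1129150390625), (149.12095642089844, 143.43002319335938), 23.25867462158203)
side [0.202 0.203 0.227 0.259 0.268] [ 0.461 -0.166  0.226]
[([0.467, -0.178, 0.201], 0.5), ([0.524, 0.101, 0.003], 0.8)]
tray ((520.7007446289062, 99.89956665039062), (129.29238891601562, 137.48822021484375), 22.894493103027344)
wrist [0.2   0.205 0.232 0.257 0.268] [ 0.469 -0.169  0.238]
[([0.465, -0.18, 0.201], 0.66)]
```

View pics/w7.png

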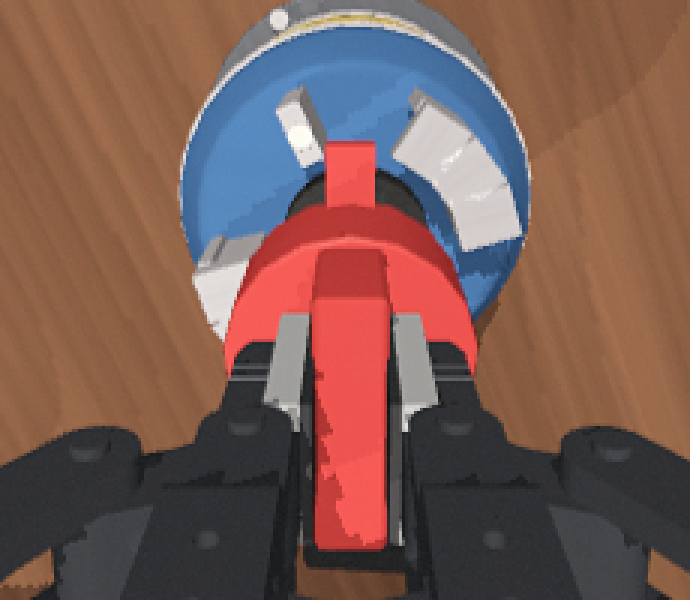

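To row units: 27.9 cm / 30 = 0.93, 25 cm / 30 = 0.8333.

>>> drive_tool([
  [0.0667,-0.0133,-0.0333,0,0,0],
  [0.1833,-0.0333,-0.05,0,0,0],
  [0.3167,-0.06,-0.05,0,0,0],
  [0.45,-0.0867,-0.0333,0,0,0],
  [0.5833,-0.11,0,0,0,0],
  [0.7167,-0.1367,0.0333,0,0,0],
  [0.8333,-0.1567,0.0667,0,0,0],
  [0.93,-0.1767,0.1,0,0,0],
])

```text
t: 14.72
tcp_pos: [0.5221, 0.1022, 0.1713]
tcp_rot: [3.141, -0.0, 1.186]
wrist_force: [0.2, -0.5, -0.2]
grip_width: 0.0111
finger_force: 53.9
```

To row units: 13 cm / 30 = 0.4333, 12.5 cm / 30 = 0.4167.

>>> drive_tool([
  [0,0,0.1,0,0,0],
  [0,0,0.2,0,0,0],
  [0,0,0.3,0,0,0],
  [0,0,0.3667,0,0,0],
  [0,0,0.4167,0,0,0],
  [0,0,0.4333,0,0,0],
  [0,0,0.4333,0,0,0],
])

```text
t: 15.3
tcp_pos: [0.5207, 0.0996, 0.0402]
tcp_rot: [-3.138, 0.001, 1.185]
wrist_force: [-0.0, 0.2, -0.8]
grip_width: 0.0111
finger_force: 53.9
```

Run:
```python
from h import *
s=arm.observe();print(s['tcp_pos'],s['tcp_rot'],s['wrist_force'],s['t'])
o=[]
for c in ['scene','side','wrist']:
    im,d=optics.grab_frame(c);P=pts(c,d)
    m=(np.hypot(P[...,0]-.523,P[...,1]-.098)<.05)&(d>0)&(im[...,0]>2*im[...,1].astype(int))&(im[...,0]>120)
    print(c,np.percentile(P[m][:,2],[0,2,50,98,100]).round(3), P[m].mean(0).round(3))
    print([(n,np.round(r['position'],3).tolist(),round(r['confidence'],2)) for n in ('cap','tray_in') for r in finder.landmark_of(c,n)[:1]])
    o.append(cv2.resize(im[...,::-1],(400,250)))
cv2.imwrite('pics/t8.png',np.hstack([o[0],o[2]]))
```

```text
[0.52073322 0.09956712 0.04023118] [-3.13838072e+00  1.21552363e-03  1.18479643e+00] [-0.01946507  0.24104821 -0.81794414] 15.3
scene [0.043 0.045 0.068 0.097 0.123] [0.534 0.097 0.067]
[('cap', [0.373, 0.37, 0.001], 0.68), ('tray_in', [0.523, 0.097, 0.002], 0.65)]
side [0.006 0.045 0.069 0.099 0.101] [0.514 0.11  0.067]
[('cap', [0.526, 0.097, 0.04], 0.59), ('tray_in', [0.523, 0.099, 0.0], 0.66)]
wrist [0.043 0.047 0.073 0.098 0.099] [0.526 0.109 0.08 ]
[('cap', [0.523, 0.103, 0.044], 0.57)]
```

View pics/t8.png

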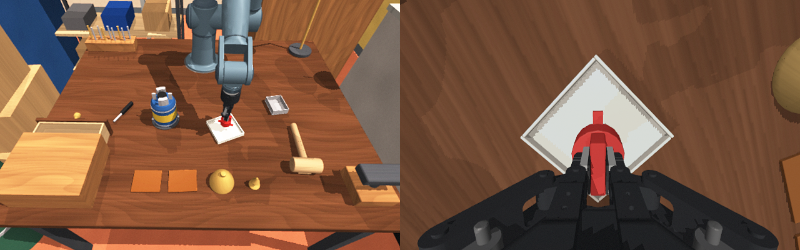

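To row units: 3.5 cm / 30 = 0.1167, 3.3 cm / 30 = 0.11.

>>> drive_tool([
  [0,0,0.0333,0,0,0],
  [0,0,0.0667,0,0,0],
  [0,0,0.0867,0,0,0],
  [0,0,0.1,0,0,0],
  [0,0,0.11,0,0,0],
  [0,0,0.1167,0,0,0],
  [0,0,0.1167,0,0,0],
  [0,0,0.1167,0,0,0],
])

```text
t: 16.42
tcp_pos: [0.5221, 0.0995, 0.0068]
tcp_rot: [3.141, -0.0, 1.185]
wrist_force: [-0.1, 0.3, -1.3]
grip_width: 0.0107
finger_force: 53.9
```

```bash
python3 f.py
```

```text
[-0.41 -0.21 -0.6   0.01  0.01 -0.01] [0.31 0.32 0.33 0.02 0.03 0.01] [0.5223 0.0996 0.0071 1.1848]
```

To row units: 0.3 cm / 30 = 0.01, 0.24 cm / 30 = 0.008.

>>> drive_tool([
  [0,0,0.0027,0,0,0],
  [0,0,0.0053,0,0,0],
  [0,0,0.008,0,0,0],
  [0,0,0.01,0,0,0],
  [0,0,0.01,0,0,0],
  [0,0,0.01,0,0,0],
])

```text
t: 17.17
tcp_pos: [0.5219, 0.0995, 0.0037]
tcp_rot: [-3.141, 0.0, 1.185]
wrist_force: [-0.4, -0.1, 0.0]
grip_width: 0.0107
finger_force: 53.9
```

```bash
python3 f.py
```

```text
[-0.06  0.27 -0.89  0.   -0.01 -0.01] [0.59 0.15 0.8  0.03 0.04 0.02] [0.522  0.0996 0.0037 1.1848]
```

To row units: 0.2 cm / 30 = 0.0067, 0.14 cm / 30 = 0.0047.

>>> drive_tool([
  [0,0,0.0023,0,0,0],
  [0,0,0.0047,0,0,0],
  [0,0,0.0067,0,0,0],
  [0,0,0.0067,0,0,0],
  [0,0,0.0067,0,0,0],
])

```text
t: 17.83
tcp_pos: [0.5222, 0.0995, 0.0035]
tcp_rot: [-3.141, 0.001, 1.185]
wrist_force: [-7.1, -1.4, 14.0]
grip_width: 0.0107
finger_force: 55.9
```

```bash
python3 f.py
```

```text
[-6.57 -0.38 13.92 -0.08  1.18 -0.02] [0.45 0.39 0.32 0.03 0.03 0.03] [0.5222 0.0995 0.0035 1.1851]
```

Contact on the floor. I'll ease off, release, and retreat.

To row units: -0.15 cm / 30 = -0.005, -0.1 cm / 30 = -0.0033.

>>> drive_tool([
  [0,0,-0.0033,0,0,0],
  [0,0,-0.005,0,0,0],
  [0,0,-0.005,0,0,0],
], squeeze=25)

```text
t: 18.33
tcp_pos: [0.5222, 0.0996, 0.0035]
tcp_rot: [3.141, -0.0, 1.185]
wrist_force: [-0.0, -0.3, 3.5]
grip_width: 0.0108
finger_force: 54.5
```

>>> drive_tool([
  [0,0,0,0,0,0],
  [0,0,0,0,0,0],
  [0,0,0,0,0,0],
  [0,0,0,0,0,0],
  [0,0,0,0,0,0],
], fingers=3.5)

```text
t: 18.75
tcp_pos: [0.5219, 0.0996, 0.0031]
tcp_rot: [-3.141, 0.0, 1.185]
wrist_force: [0.2, -0.4, 0.3]
grip_width: 0.0346
finger_force: 0.0
```

To row units: -15 cm / 30 = -0.5, -12 cm / 30 = -0.4.

>>> drive_tool([
  [0,0,-0.0333,0,0,0],
  [0,0,-0.1,0,0,0],
  [0,0,-0.2,0,0,0],
  [0,0,-0.3,0,0,0],
  [0,0,-0.4,0,0,0],
  [0,0,-0.5,0,0,0],
  [0,0,-0.5,0,0,0],
  [0,0,-0.5,0,0,0],
])

```text
t: 19.42
tcp_pos: [0.5237, 0.0996, 0.1563]
tcp_rot: [3.136, -0.002, 1.185]
wrist_force: [0.1, 0.1, -0.8]
grip_width: 0.0349
finger_force: 0.0
```

Run:
```python
from h import *
o=[]
for c in ['scene','side','wrist']:
    im,d=optics.grab_frame(c);P=pts(c,d)
    red=(np.hypot(P[...,0]-.523,P[...,1]-.098)<.05)&(d>0)&(im[...,0]>2*im[...,1].astype(int))&(im[...,0]>120)
    z=P[...,2]
    print(c,[(np.median(z[red&(z>a)&(z<b)]).round(4),P[red&(z>a)&(z<b)].mean(0).round(3)) for a,b in [(.02,.04),(.05,.07)]])
    print([(n,np.round(r['position'],3).tolist(),round(r['confidence'],2)) for n in ('cap','tray_in') for r in finder.landmark_of(c,n)[:1]])
    o.append(im)
cv2.imwrite('pics/t9.png',o[2][...,::-1])
print(arm.observe()['t'])
```

```text
scene [(np.float64(0.0322), array([0.536, 0.093, 0.031])), (np.float64(0.0586), array([0.526, 0.098, 0.058]))]
[('cap', [0.52, 0.096, 0.006], 0.65)]
side [(np.float64(0.0318), array([0.511, 0.107, 0.031])), (np.float64(0.0573), array([0.52 , 0.102, 0.057]))]
[('cap', [0.524, 0.097, 0.002], 0.74)]
wrist [(np.float64(0.0316), array([0.523, 0.101, 0.031])), (np.float64(0.058), array([0.523, 0.101, 0.058]))]
[('cap', [0.534, 0.127, 0.004], 0.73)]
19.8667
```

View pics/t9.png

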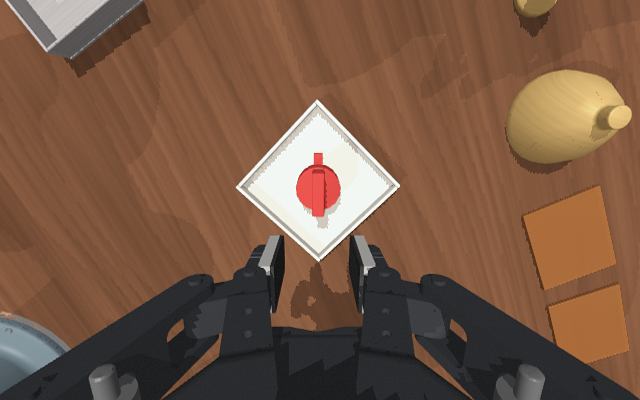

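The cap stands wing up near (318, 186), in the middle of the tray, and the fingers are clear of it. Deck height is 0.0318 m and wing top 0.058 m, so it is flat on the floor.

```bash
python3 -c "
from workcell import arm
print(arm.finish_job())"
```

```text
the job is handed in; nothing more can be done
None
```

I opened the can and set the cap wing up, flat and released near the middle of the tray, then handed the job in at about 20 s; the hand-in gave no pass or fail result.

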